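# Release the cleaning roller from its stand

## Robot

A 6-joint arm with a two-finger parallel gripper is mounted at the origin on a cart in front of the work surface, level with it; the furniture and walls round the work are solid. World frame = base frame: x ahead of the robot, y to its left, z up, the work surface at z = 0. Lengths are in mm, angles in rad, forces in N, time in s.
With the tool pointing down it reaches from about 325 to 900 mm from the base axis. Payload 6.1 kg.
Tool frame: the origin (TCP) lies on the centre line of the jaws, within the pads' length; the fingertips stand ctrl.tip_extent ahead of it and the grasp point (between the pads) lies 8 mm behind it (ctrl.tip_extent is the distance from the TCP to the fingertips, in mm); z points along the fingers, y is the line along which they close (so a half turn about z gives the same grasp; the last joint's range is limited). The gripper opens to 85 mm and grips with 20 to 120 N. Pads are 22 mm wide; open, the fingers measure 114 mm over their backs; the gripper's body (76 mm by 85 mm) begins 54 mm behind the grasp point. The pads swing forward as they close: fully open they stand 13 mm farther back than shut.
Start: joints at [-1.4, 0.22, 1.526, -0, 1.395, -0.126], TCP at [182.781, -597.668, 242.3] pointing down, gripper open.
Joint ranges: [-2.98, 2.98], [-0.91, 2.08], [0.09, 2.57], [-1.24, 4.39], [0.2, 2.65], [-2.68, 2.68]. Speed limits (rad/s): [2.57, 2.57, 3.01, 3.14, 3.14, 3.14].

## Interface

Orientations are given as a rotation vector (axis times angle).
In Python, from station import status, optics, ctrl gives the robot as it stands.
- The arm moves only by the shell command python3 -m jog 'ROWS' [FORCE]. ROWS is JSON, a list of rows, each a list of 3 entries, a list of its own where there are three numbers: the shift along the tool's x, y, z normalised to -1 to 1, where 1 is 0.15 m, then the turn, a rotation vector about the tool's x, y, z normalised to -1 to 1, where 1 is 180 degrees, then the opening, from -1 (shut) to 1 (fully open). A call has exactly 10 rows; each row is the pose to reach, as a shift and turn from the pose commanded when the call began, along the tool's axes at that moment, turning the shorter way round; what a row does not reach only later rows make up. A row lasts 1/12 s, in which the tool goes at most 41.7 mm and 7.16 degrees, less where a joint would pass 70% of its speed; a pose out of reach is approached as far as the arm can. A call with a number of a shift or a turn outside -1 to 1 is refused whole. A call with a gripper value outside its range is refused whole. The fingers move at their own pace and stop on an object; FORCE is the grip in N (left out, the last holds). Time passes only in rows, so rows that repeat a pose let the fingers close, or fill a call up. It gives the time, the measured TCP pose, the force, the opening and the grip force at its end, in the units of the state.
- status.get_obs(): the state, without advancing time (a new reading comes with each control period).
- optics.capture(name): name is "side" or "top" or "wrist"; returns the picture (400x640x3 uint8, blue, green, red); there is no depth.
- optics.camera_params(name): a dict with "fx", "fy", "cx", "cy" (pixels), "xyz" and "rotation" of the camera in the world; the wrist camera has in their place "T_tool_cam" (4x4, takes a point from camera to tool coordinates, whose origin is the TCP and whose axes are the flange's). Camera axes: x right, y up, looking along -z (the intrinsics and any distortion apply to the point x, -y, -z); pixel columns grow to the right and rows downward; lengths in mm; the calibration is good to about 2 mm. A picture is of the moment at which its call begins: read the wrist's pose just before it. camera_params takes no time and is no camera call.
- ctrl.finish_job(): hands the job in; it is judged then, once.
The state is a dict: "time": time; "joints": joint angles; "qd": joint speeds; "joint_efforts": joint torques, N m; "eef_pos": TCP position; "tool_rot": TCP orientation; "wrist_force": force on the tool from outside, world axes, zero at the start; "moment": the same for the moment, N m; "width": opening from 0.0 (shut) to 1.0 (fully open); "grip_force": force on a finger pad.
Only numpy, scipy, OpenCV 4.12 (cv2) and the standard library are available. Lean on these libraries where they do the work, as an engineer would, in place of code of your own. Each camera call takes 0.05 s, during which the arm holds its last target. There are 200 camera calls.

## Task

Take the white board-cleaning roller out of its slots: swing the cam lever of the roller stand fully open towards the front of the stand while the roller still sits in its seat, then draw the roller forward so that its axle slides down and out of the open ends of the two slots, and leave it lying at rest in the trough at the front of the stand, behind the front stop. Leave the lever open and do not disturb the jar, the heat sink and the screwdriver.

Things in the scene. Friction and masses are not known exactly. Their poses are not given: they have to be found in the camera images.
- roller_stand: Fixed aluminium stand, base plate 210 x 170 x 10 mm (own x -135 to +75, y +-85 mm). Origin on the bench, midway between two 10 mm thick slotted cheeks (y +-65 mm, x -45 to +75, top z 92 mm). x axis points to its rear, away from the robot; front is -x, y left, z up. Behind the roller, between the cheeks, nothing stands above the base plate.
- slot_seat (a point): Where the roller's centre is when its axle sits in the seats: level rear ends of the slots, in the stand's frame x 45, z 56 mm (slot floor z 50 mm for x 30 to 55 mm). The slots are roofed and shut at the rear; the axle can leave only at the front.
- slot_mouth (a point): Midway between the slots' open front ends, stand's x -39, z 40 mm. From the seat the slot floor slopes down to here at 13 degrees. Here the axle comes free and the roller stands on its own tread on the base plate, centre at z 40 mm. It must still go forward over a rib across the plate, 2 mm high, at x -62 mm.
- trough (a point): Middle of the trough at the front of the stand, x -87, z 40 mm (height of the roller's centre there). It lies between the 2 mm rib (x -62 mm) and the front stop (face x -123 mm, top z 24 mm); a roller lying in it has its centre at x -98 to -75 mm.
- cam_lever (a joint): Dark steel cam lever, rad: 0 closed (paddle upright), 0.9 fully open at its stop, paddle leaning to the stand's front. Turns about a line along the stand's y at x -30, z 62 mm. Two hooks (y +-75 mm) block the axle when closed; open they stand up to z 125 mm. A tie bar 50 mm from the line joins the sides (open: x -69, z 93 mm). Needs about 2 N at the paddle, stays where left; starts at 0 to 0.1.
- lever_paddle (a point): Centre of the lever's paddle: bar 12 mm thick (stand's x when closed), 24 mm wide (y), 45 to 97 mm from the turning line; this point is 75 mm from that line, 100 mm left (+y) of the stand's middle, clear of the rest. Closed: x -30, z 137 mm in the stand's frame. Opens when pushed from behind towards the stand's front.
- roller_center (a point): Centre of the roller: smooth white hard plastic cylinder, diameter 60, length 110 mm, lying along the stand's y, about 0.35 kg, with square 12 mm steel axle ends (159 mm over all) in the slots. The square ends slide and do not roll: it stays where left in the slots and needs pushing all the way; on its tread in front of the slots it can roll. y axis along the axle.
- parts_jar: Bystander: clear jar with a green cap, 52 mm in diameter, 68 mm high, left of the stand; origin under its centre.
- heat_sink: Bystander: black finned heat sink, 47 x 44 x 48 mm, right of the stand; origin under its centre.
- screwdriver: Bystander: blue screwdriver, 152 mm long, 19 mm high, lying on the bench behind the stand; origin under its centre.

How it is judged (in metres and radians):
On the way:
1. the cam lever is open while the roller still sits in its seat (value of joint cam_lever above 0.75 rad and x of roller_center in the frame of roller_stand above 0.03 m), for 0.2 s.
At the end, for the whole second after the job is handed in: The lever reads over 0.75 rad; the roller's centre lies in the trough (70 to 103 mm in front of the stand's origin, within 12 mm of its middle, below 44 mm above the bench), its axle within 0.15 rad of the stand's y, slower than 20 mm/s (value of joint cam_lever above 0.75 rad and x of roller_center in the frame of roller_stand between -0.103 and -0.07 m and y of roller_center in the frame of roller_stand between -0.012 and 0.012 m and z of roller_center in the frame of roller_stand below 0.044 m and angle between the y axis of roller_center and the y axis of roller_stand, either way round below 0.15 rad and linear speed of roller below 0.02 m/s); the robot touches nothing.
It fails at once if a bystander (jar, heat sink, screwdriver) is moved more than 20 mm (distance of any of parts_jar, heat_sink, screwdriver from where it was at the start of the episode above 0.02 m).
It also fails if it takes over 54 s, if anything falls off the work surface, if the arm or the gripper's body presses on something with over 40 N, if the wrist force passes 120 N, or if a joint passes its speed limit or range.

## Working session

There is one attempt and no reset: what is moved stays moved. The work goes in short steps, Python scripts to look and compute and a shell command to move; the robot and the scene stay as the last step left them, time stands still between calls to the robot, and variables do not carry over. Pictures are saved under pics/ and viewed, at most 10 in all, crops included, and the job is handed in when it is done.

```bash
ls; mkdir -p pics
python3 - <<'E'
from station import status, optics, ctrl
import cv2
print(status.get_obs()); print(ctrl.tip_extent)
for n in("side","top"):
    p=optics.camera_params(n);print(n,p)
    cv2.imwrite(f"pics/{n}0.png",optics.capture(n))
print(optics.camera_params("wrist"))
E
```

```text
pics
{'time': 0.0, 'joints': array([-1.40010731e+00,  2.21251292e-01,  1.52766074e+00, -2.41502617e-06,
        1.39469537e+00, -1.26108727e-01]), 'qd': array([-0.00102313,  0.00054752,  0.00067896, -0.00036935, -0.00057055,
        0.00086062]), 'joint_efforts': array([-1.14130482e-03, -4.96897495e+01, -3.89393270e+01, -2.20719371e-04,
        1.11200116e-02, -8.27417750e-06]), 'eef_pos': array([ 182.67364348, -597.07380473,  241.15737365]), 'tool_rot': array([-3.10507151e+00, -4.64202389e-01,  7.42226712e-05]), 'wrist_force': array([ 0.39972238, -0.39489284, -0.81579779]), 'moment': array([-0.00128579,  0.03189479,  0.00029299]), 'grip_force': 0.0, 'width': 0.9971181119330506}
11.0
side {'fx': 476.8695938265934, 'fy': 476.8695938265934, 'cx': 315.5442561936156, 'cy': 193.07010799406368, 'xyz': array([ 688.59493623, -537.86184056, 1041.12039979]), 'rotation': array([0.53992331, 0.05312926, 0.14344008])}
top {'fx': 518.382942981981, 'fy': 518.382942981981, 'cx': 315.88263363947004, 'cy': 201.0558897888125, 'xyz': array([ 390.69599012,    6.6905169 , 1093.35095411]), 'rotation': array([ 0.1718372 , -0.13936051, -1.57905871])}
{'fx': 290.18683276367864, 'fy': 290.18683276367864, 'cx': 322.01378661263124, 'cy': 200.33596770332, 'T_tool_cam': array([[-3.94139890e-04,  9.50432757e-01,  3.10929926e-01,
         8.02340147e+01],
       [ 9.99999921e-01,  3.57696492e-04,  1.74230241e-04,
        -3.44271872e-01],
       [ 5.43755844e-05,  3.10929970e-01, -9.50432823e-01,
        -1.31558269e+02],
       [ 0.00000000e+00,  0.00000000e+00,  0.00000000e+00,
         1.00000000e+00]])}
```

View pics/top0.png

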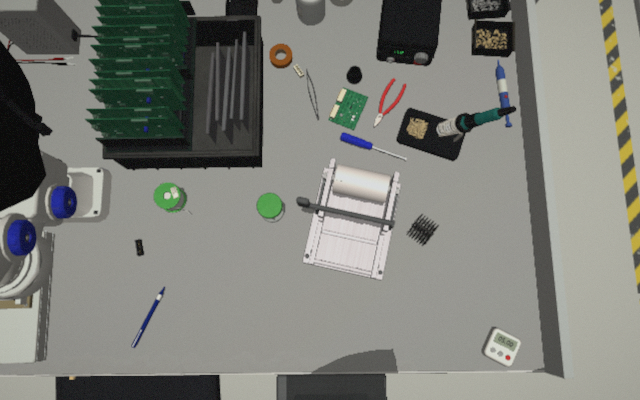

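View pics/side0.png

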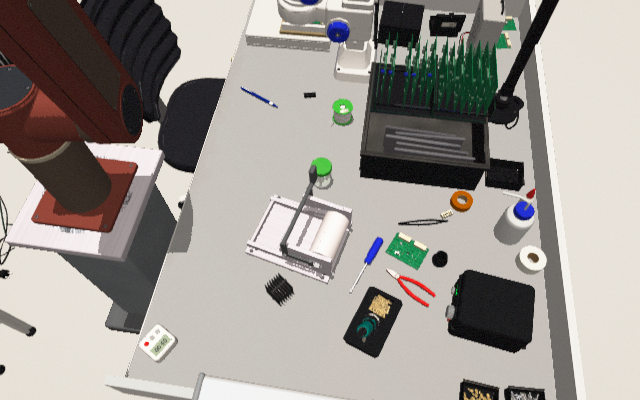

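```bash
cat > h.py <<'E'
import numpy as np, cv2
from scipy.spatial.transform import Rotation as R
from station import status, optics, ctrl
def cam(n,o=None):
    p=optics.camera_params(n)
    K=np.array([[p['fx'],0,p['cx']],[0,p['fy'],p['cy']],[0,0,1.]])
    if n=='wrist':
        T=np.eye(4);o=o or status.get_obs();T[:3,:3]=R.from_rotvec(o['tool_rot']).as_matrix();T[:3,3]=o['eef_pos']
        T=T@p['T_tool_cam']
        return K,T[:3,:3],T[:3,3]
    return K,R.from_rotvec(p['rotation']).as_matrix(),np.array(p['xyz'])
def ray(c,uv,z):
    K,r,t=c; d=np.linalg.inv(K)@[uv[0],uv[1],1]; d=r@(d*[1,-1,-1])
    return t+d*(z-t[2])/d[2]
def proj(c,P):
    K,r,t=c; q=(np.atleast_2d(P)-t)@r*[1,-1,-1]; q=q@K.T
    return q[:,:2]/q[:,2:]
E
python3 - <<'E'
import cv2
a=cv2.imread('pics/top0.png')[140:290,280:440]
b=cv2.imread('pics/side0.png')[150:285,240:360]
cv2.imwrite('pics/c0.png',cv2.resize(a,None,fx=4,fy=4,interpolation=cv2.INTER_CUBIC))
cv2.imwrite('pics/c1.png',cv2.resize(b,None,fx=4,fy=4,interpolation=cv2.INTER_CUBIC))
E
```

```text
(no output)
```

View pics/c0.png

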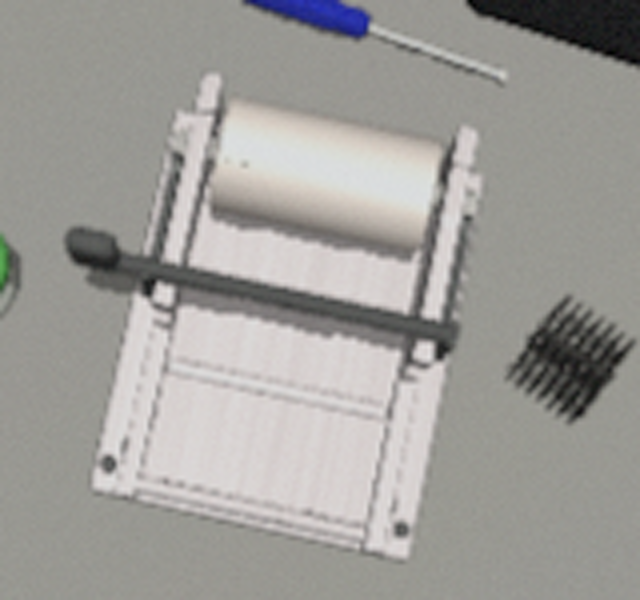

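View pics/c1.png

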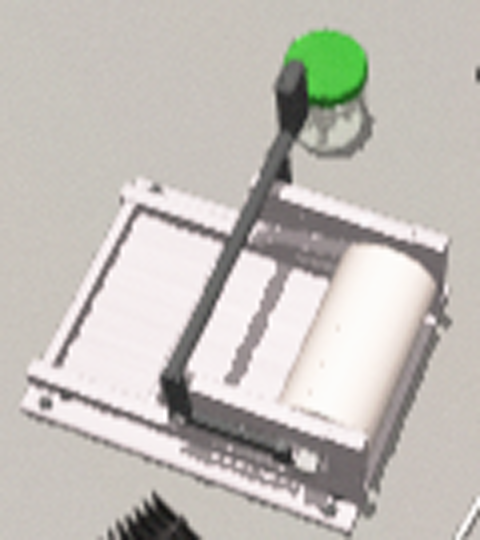

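```bash
cat >> h.py <<'E'
def fit(src,dst):
    s=np.array(src,float);d=np.array(dst)[:,:2];a=s-s.mean(0);b=d-d.mean(0)
    th=np.arctan2((a[:,0]*b[:,1]-a[:,1]*b[:,0]).sum(),(a*b).sum())
    r=np.array([[np.cos(th),-np.sin(th)],[np.sin(th),np.cos(th)]])
    t=d.mean(0)-r@s.mean(0); return th,t,(d-(s@r.T+t))
E
python3 - <<'E'
from h import *
c=cam('top')
px=[(93,490),(410,558),(209,73),(164,310),(468,128),(425,362)]
z=[10,10,92,92,92,92]
S=[(-135,85),(-135,-85),(75,65),(-45,65),(75,-65),(-45,-65)]
P=[ray(c,(u/4+279.6,v/4+139.6),zz) for (u,v),zz in zip(px,z)]
th,t,e=fit(S,P);print(th,t);print(e.round(1))
c2=cam('side')
px2=[(22,408),(130,183),(448,238),(365,440)]
P2=[ray(c2,(u/4+239.6,v/4+149.6),zz) for (u,v),zz in zip(px2,[10,10,92,92])]
th2,t2,e2=fit([(-135,-85),(-135,85),(75,65),(75,-65)],P2);print(th2,t2);print(e2.round(1))
E
```

```text
-0.22149508709389035 [590.69771279 -54.9611426 ]
[[ 1.  -1.1]
 [ 1.2  1.3]
 [ 1.1  1.2]
 [-1.7 -1. ]
 [-1.   0. ]
 [-0.7 -0.6]]
-0.20336916799269295 [590.52732172 -55.19901886]
[[ 1.3  2.4]
 [-0.3 -3.6]
 [ 1.4  1.6]
 [-2.5 -0.5]]
```

```bash
cat >> h.py <<'E'
TH,O=-0.217,np.array([590.6,-55,0])
RS=R.from_euler('z',TH).as_matrix()
def go(*targets):
    o=status.get_obs(); Rt=R.from_rotvec(o['tool_rot'])
    want=R.from_matrix(RS@np.diag([1,-1,-1.]))
    print('stand-frame TCP',(RS.T@(o['eef_pos']-O)).round(1),'t',round(o['time'],2),'F',o['wrist_force'].round(1),'w',round(o['width'],2))
    print('turn',((Rt.inv()*want).as_rotvec()/np.pi).round(4))
    for g in targets:
        w=RS@np.array(g,float)+O; d=Rt.inv().apply(w-o['eef_pos'])
        print(g,'world',w.round(0),'shift',(d/150).round(3))
E
python3 - <<'E'
from h import *
go((30,100,240),(30,100,129))
c=cam('top')
for n,uv,z in [('jar',(270,206),68),('sd',(345,138),10),('sd2',(405,158),10),('iron',(510,108),80),('iron2',(445,128),80)]: print(n,(RS.T@(ray(c,uv,z)-O)).round())
E
```

```text
stand-frame TCP [-281.6 -617.3  241.3] t 0.1 F [-0.3  0.7 -0. ] w 1.0
turn [-6.000e-04  1.000e-04  1.635e-01]
(30, 100, 240) world [641.  36. 240.] shift [ 4.159 -3.143  0.015]
(30, 100, 129) world [641.  36. 129.] shift [ 4.159 -3.142  0.755]
jar [-40. 170.  68.]
sd [149.  51.  10.]
sd2 [130. -85.  10.]
iron [ 256. -270.   80.]
iron2 [ 187. -147.   80.]
```

```bash
python3 -m jog '[[[0.1,-0.075,0],[0,0,0.02],-1],[[0.2,-0.15,0],[0,0,0.04],-1],[[0.35,-0.26,0],[0,0,0.06],-1],[[0.5,-0.38,0],[0,0,0.08],-1],[[0.65,-0.49,0],[0,0,0.1],-1],[[0.75,-0.56,0],[0,0,0.12],-1],[[0.85,-0.64,0],[0,0,0.14],-1],[[0.95,-0.71,0],[0,0,0.155],-1],[[1,-0.75,0],[0,0,0.1635],-1],[[1,-0.75,0],[0,0,0.1635],-1]]'
python3 -c "
from h import *
go((30,100,240))"
```

```text
time: 0.93
eef_pos: [294.4, -444.4, 241.9]
tool_rot: [-3.122, 0.338, 0.0]
wrist_force: [0.5, -0.4, -0.6]
width: -0.001
grip_force: 0.0
stand-frame TCP [-205.4 -444.1  241.9] t 0.93 F [ 0.5 -0.4 -0.6] w -0.0
turn [-0.0004  0.0001  0.0004]
(30, 100, 240) world [641.  36. 240.] shift [ 1.575 -3.625  0.017]
```

```bash
python3 -m jog '[[[0.04,-0.1,0],[0,0,0],-1],[[0.09,-0.2,0],[0,0,0],-1],[[0.13,-0.3,0],[0,0,0],-1],[[0.17,-0.4,0],[0,0,0],-1],[[0.22,-0.5,0],[0,0,0],-1],[[0.26,-0.6,0],[0,0,0],-1],[[0.3,-0.7,0],[0,0,0],-1],[[0.35,-0.8,0],[0,0,0],-1],[[0.39,-0.9,0],[0,0,0],-1],[[0.4,-0.91,0],[0,0,0],-1]]' >/dev/null
python3 -m jog '[[[0.04,-0.1,0],[0,0,0],-1],[[0.09,-0.2,0],[0,0,0],-1],[[0.13,-0.3,0],[0,0,0],-1],[[0.17,-0.4,0],[0,0,0],-1],[[0.22,-0.5,0],[0,0,0],-1],[[0.26,-0.6,0],[0,0,0],-1],[[0.3,-0.7,0],[0,0,0],-1],[[0.35,-0.8,0],[0,0,0],-1],[[0.39,-0.9,0],[0,0,0],-1],[[0.4,-0.91,0],[0,0,0],-1]]'
python3 -m jog '[[[0.04,-0.1,0],[0,0,0],-1],[[0.09,-0.2,0],[0,0,0],-1],[[0.13,-0.3,0],[0,0,0],-1],[[0.17,-0.4,0],[0,0,0],-1],[[0.22,-0.5,0],[0,0,0],-1],[[0.26,-0.6,0],[0,0,0],-1],[[0.3,-0.7,0],[0,0,0],-1],[[0.35,-0.8,0],[0,0,0],-1],[[0.39,-0.9,0],[0,0,0],-1],[[0.4,-0.91,0],[0,0,0],-1]]'
python3 -c "
from h import *
go((30,100,240))"
```

```text
time: 2.6
eef_pos: [470.0, -204.7, 242.1]
tool_rot: [-3.123, 0.337, 0.0]
wrist_force: [-0.4, 0.2, -0.3]
width: 0.0
grip_force: 0.0
time: 3.43
eef_pos: [558.0, -84.6, 242.0]
tool_rot: [-3.123, 0.337, 0.0]
wrist_force: [-0.2, -0.6, -0.4]
width: -0.002
grip_force: 0.0
stand-frame TCP [-25.4 -35.9 242. ] t 3.43 F [-0.2 -0.6 -0.4] w -0.0
turn [-0.0001  0.      0.0006]
(30, 100, 240) world [641.  36. 240.] shift [ 0.371 -0.905  0.014]
```

```bash
python3 -m jog '[[[0.04,-0.1,0],[0,0,0],-1],[[0.09,-0.2,0],[0,0,0],-1],[[0.13,-0.3,0],[0,0,0],-1],[[0.17,-0.4,0],[0,0,0],-1],[[0.22,-0.5,0],[0,0,0],-1],[[0.26,-0.6,0],[0,0,0],-1],[[0.3,-0.7,0],[0,0,0],-1],[[0.34,-0.8,0],[0,0,0],-1],[[0.37,-0.9,0],[0,0,0],-1],[[0.37,-0.905,0],[0,0,0],-1]]' >/dev/null
python3 -m jog '[[[0,0,0.08],[0,0,0],-1],[[0,0,0.16],[0,0,0],-1],[[0,0,0.26],[0,0,0],-1],[[0,0,0.36],[0,0,0],-1],[[0,0,0.46],[0,0,0],-1],[[0,0,0.56],[0,0,0],-1],[[0,0,0.66],[0,0,0],-1],[[0,0,0.72],[0,0,0],-1],[[0,0,0.75],[0,0,0],-1],[[0,0,0.75],[0,0,0],-1]]'
python3 -c "
from h import *
go((-76,100,129))
cv2.imwrite('pics/w1.png',optics.capture('wrist'))"
```

```text
time: 5.1
eef_pos: [639.2, 35.2, 127.7]
tool_rot: [3.123, -0.341, -0.005]
wrist_force: [-0.1, -1.3, 0.1]
width: 0.004
grip_force: 0.0
stand-frame TCP [ 28.1  98.5 127.7] t 5.1 F [-0.1 -1.3  0.1] w 0.0
turn [ 0.0002  0.001  -0.0001]
(-76, 100, 129) world [538.  59. 129.] shift [-0.694 -0.01  -0.006]
```

View pics/w1.png

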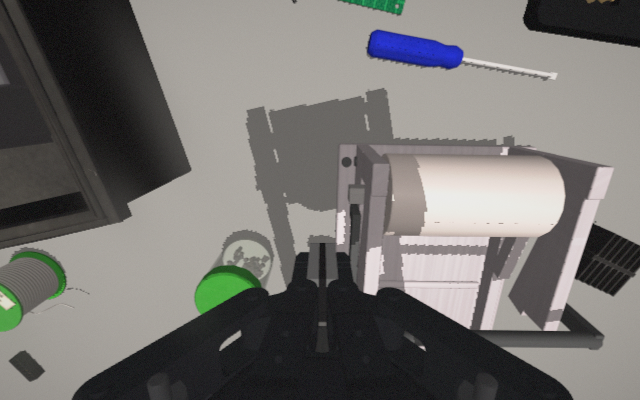

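The wrist view shows the closed fingers (about 322,260) behind the lever, with the tie bar at the bottom (row 338), clear of the jar cap (228,290) and the left cheek. I'll push the lever next.

```bash
python3 -m jog '[[[-0.05,0,0],[0,0,0],-1],[[-0.1,0,0],[0,0,0],-1],[[-0.15,0,0],[0,0,0],-1],[[-0.2,0,0],[0,0,0],-1],[[-0.25,0,0],[0,0,0],-1],[[-0.29,0,0],[0,0,0],-1],[[-0.32,0,0],[0,0,0],-1],[[-0.35,0,0],[0,0,0],-1],[[-0.38,0,0],[0,0,0],-1],[[-0.41,0,0],[0,0,0],-1]]'
python3 -m jog '[[[-0.03,0,0],[0,0,0],-1],[[-0.06,0,0],[0,0,0],-1],[[-0.09,0,0],[0,0,0],-1],[[-0.12,0,0],[0,0,0],-1],[[-0.15,0,0],[0,0,0],-1],[[-0.18,0,0],[0,0,0],-1],[[-0.21,0,0],[0,0,0],-1],[[-0.24,0,0],[0,0,0],-1],[[-0.26,0,0],[0,0,0],-1],[[-0.27,0,0],[0,0,0],-1]]'
python3 -c "
from h import *
go((-76,100,129))
a=optics.capture('side')[150:285,240:360]
cv2.imwrite('pics/s2.png',cv2.resize(a,None,fx=4,fy=4))"
```

```text
time: 5.98
eef_pos: [580.6, 48.8, 130.0]
tool_rot: [3.123, -0.34, 0.001]
wrist_force: [2.2, -0.1, -2.3]
width: 0.001
grip_force: 1.2
time: 6.82
eef_pos: [540.4, 57.7, 129.8]
tool_rot: [-3.123, 0.34, 0.001]
wrist_force: [1.8, 0.1, 0.5]
width: -0.002
grip_force: 0.8
stand-frame TCP [-73.2  99.3 129.8] t 6.82 F [1.8 0.1 0.5] w -0.0
turn [0.     0.0001 0.0001]
(-76, 100, 129) world [538.  59. 129.] shift [-0.018 -0.005  0.005]
```

View pics/s2.png

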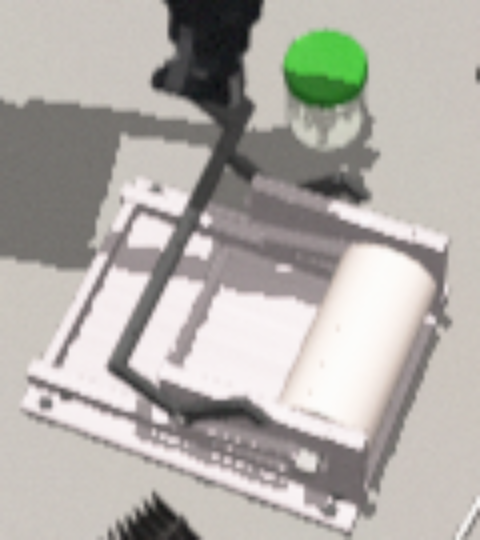

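The lever is leaning well forward and the roller is still seated at (360,330). Force is only about 2 N, so it hasn't reached its stop. I'll push a few more millimetres until the force rises.

```bash
python3 -m jog '[[[-0.005,0,0],[0,0,0],-1],[[-0.01,0,0],[0,0,0],-1],[[-0.015,0,0],[0,0,0],-1],[[-0.02,0,0],[0,0,0],-1],[[-0.025,0,0],[0,0,0],-1],[[-0.03,0,0],[0,0,0],-1],[[-0.03,0,0],[0,0,0],-1],[[-0.03,0,0],[0,0,0],-1],[[-0.03,0,0],[0,0,0],-1],[[-0.03,0,0],[0,0,0],-1]]'
python3 -m jog '[[[-0.005,0,0],[0,0,0],-1],[[-0.01,0,0],[0,0,0],-1],[[-0.015,0,0],[0,0,0],-1],[[-0.02,0,0],[0,0,0],-1],[[-0.025,0,0],[0,0,0],-1],[[-0.03,0,0],[0,0,0],-1],[[-0.03,0,0],[0,0,0],-1],[[-0.03,0,0],[0,0,0],-1],[[-0.03,0,0],[0,0,0],-1],[[-0.03,0,0],[0,0,0],-1]]'
python3 - <<'E'
from h import *
go((-76,100,129))
# tie bar expected pixel at several lever angles, side view
for a in(.7,.8,.9):
  q=np.array([(-30-50*np.sin(a),y,62+50*np.cos(a)) for y in(-60,0,60)])
  print(a,((proj(cam('side'),q@RS.T+O)-[239.6,149.6])*4).round())
E
```

```text
time: 7.7
eef_pos: [536.5, 58.5, 129.7]
tool_rot: [-3.123, 0.34, 0.001]
wrist_force: [1.6, -0.4, 0.1]
width: 0.002
grip_force: 0.5
time: 8.53
eef_pos: [532.1, 59.5, 129.8]
tool_rot: [-3.123, 0.34, 0.001]
wrist_force: [0.3, -0.0, 0.7]
width: -0.005
grip_force: 0.6
stand-frame TCP [-81.8  99.2 129.8] t 8.53 F [ 0.3 -0.   0.7] w -0.01
turn [-0.      0.0001  0.0001]
(-76, 100, 129) world [538.  59. 129.] shift [ 0.039 -0.005  0.005]
0.7 [[135. 344.]
 [178. 254.]
 [219. 169.]]
0.8 [[130. 345.]
 [173. 255.]
 [213. 170.]]
0.9 [[125. 346.]
 [168. 256.]
 [208. 171.]]
```

```bash
python3 -m jog '[[[-0.005,0,0],[0,0,0],-1],[[-0.01,0,0],[0,0,0],-1],[[-0.015,0,0],[0,0,0],-1],[[-0.02,0,0],[0,0,0],-1],[[-0.025,0,0],[0,0,0],-1],[[-0.03,0,0],[0,0,0],-1],[[-0.035,0,0],[0,0,0],-1],[[-0.04,0,0],[0,0,0],-1],[[-0.04,0,0],[0,0,0],-1],[[-0.04,0,0],[0,0,0],-1]]'
python3 - <<'E'
from h import *
go((60,100,129))
a=optics.capture('side')[150:285,240:360]
cv2.imwrite('pics/s3.png',cv2.resize(a,None,fx=4,fy=4))
g=cv2.cvtColor(a,cv2.COLOR_BGR2GRAY)
for v in (210,230,256,280,310): print(v,g[v//4,25:60])
E
```

```text
time: 9.37
eef_pos: [529.0, 60.3, 131.6]
tool_rot: [3.123, -0.34, 0.01]
wrist_force: [7.3, -1.5, 2.8]
width: -0.005
grip_force: 3.5
stand-frame TCP [-85.   99.3 131.6] t 9.37 F [ 7.3 -1.5  2.8] w -0.01
turn [-0.0002 -0.0021 -0.    ]
(60, 100, 129) world [671.  30. 129.] shift [ 0.966 -0.005  0.023]
210 [198 197 201 200 197 232 240 237 136 111 110 112 112 123 171 218 223 233
 244 244 184 107 110  85  67 133 154 147 146 154 154 140 135 134 123]
230 [199 197 173 200 225 191 113 136 240 240 240 240 241 240 240 240 241 233
 127 109 108  90  80 112 111 110 110 107 123 140 137 144 155 152 152]
256 [241 222 111 124 148 151 149 152 148 147 149 152 152 151 121 107 111 101
  77 126 149 150 148 147 147 148 147 150 141 170 156 155 139 216 152]
280 [121 237 241 242 242 243 242 242 240 241 242 189 111 110 104  80 206 240
 240 240 240 241 241 241 212 152 149 156 154 134 149 151 150 153 154]
310 [242 239 239 239 238 238 239 231 126 112 110  90 112 240 243 241 242 241
 240 241 239 222 145 154 157 151 231 242 243 244 244 245 246 245 245]
```

View pics/s3.png

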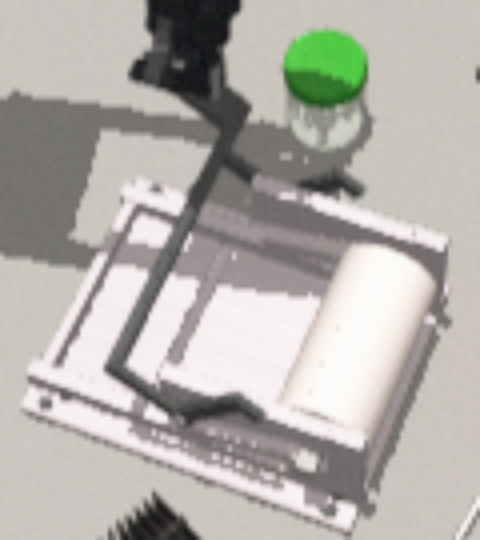

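Force is now 7 N and the bar sits at (167,256), matching 0.9 rad, so the lever is at its stop and the roller is still seated. Next I'll back off, rise, and move behind the roller.

```bash
python3 -m jog '[[[0.1,0,0],[0,0,0],-1],[[0.25,0,0],[0,0,0],-1],[[0.45,0,-0.05],[0,0,0],-1],[[0.65,0,-0.15],[0,0,0],-1],[[0.8,0,-0.25],[0,0,0],-1],[[0.9,0,-0.35],[0,0,0],-1],[[1,0,-0.42],[0,0,0],-1],[[1,0,-0.45],[0,0,0],-1],[[1,0,-0.45],[0,0,0],-1],[[1,0,-0.45],[0,0,0],-1]]'
python3 -m jog '[[[0.05,0.1,0],[0,0,0],0],[[0.1,0.2,0],[0,0,0],0],[[0.15,0.3,0],[0,0,0],0.2],[[0.18,0.4,0],[0,0,0],0.2],[[0.2,0.5,0],[0,0,0],0.2],[[0.24,0.6,0],[0,0,0],0.2],[[0.25,0.65,0],[0,0,0],0.2],[[0.25,0.66,0],[0,0,0],0.2],[[0.25,0.66,0],[0,0,0],0.2],[[0.25,0.66,0],[0,0,0],0.2]]'
python3 - <<'E'
from h import *
go((100,0,45))
a=optics.capture('side')
cv2.imwrite('pics/s4.png',cv2.resize(a[150:285,240:360],None,fx=4,fy=4))
o=status.get_obs();c=cam('wrist',o);w=optics.capture('wrist')
cv2.imwrite('pics/w4.png',w)
# where roller seat should appear
q=np.array([(45,55,86),(45,-55,86),(75,65,92),(75,-65,92)])
print(proj(c,q@RS.T+O).round())
E
```

```text
time: 10.25
eef_pos: [671.5, 28.9, 196.2]
tool_rot: [-3.123, 0.34, 0.004]
wrist_force: [0.4, -0.6, -0.4]
width: -0.0
grip_force: 0.0
time: 11.08
eef_pos: [688.1, -75.9, 197.2]
tool_rot: [-3.123, 0.34, 0.0]
wrist_force: [0.2, 0.9, -0.7]
width: 0.602
grip_force: 0.0
stand-frame TCP [ 99.7   0.6 197.2] t 11.08 F [ 0.2  0.9 -0.7] w 0.6
turn [-0.0001  0.0001  0.    ]
(100, 0, 45) world [688. -77.  45.] shift [0.002 0.004 1.015]
[[265. 256.]
 [382. 256.]
 [251. 229.]
 [397. 229.]]
```

View pics/w4.png

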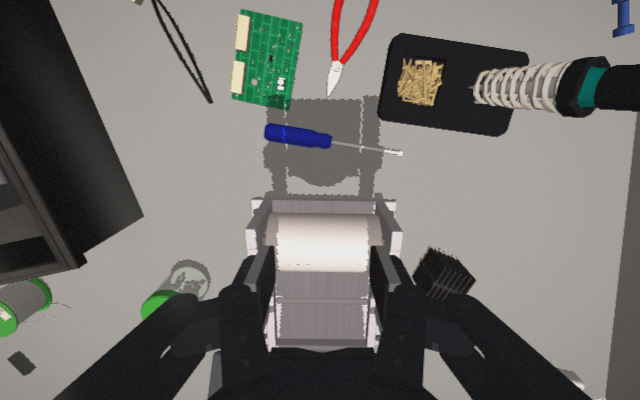

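The roller spans columns 265–382 as predicted. Both fingers are centred on it, and the screwdriver (300,137) is clear behind. I'll descend behind the roller and then draw it forward.

```bash
python3 -m jog '[[[0,0,0.08],[0,0,0],0.2],[[0,0,0.2],[0,0,0],0.2],[[0,0,0.32],[0,0,0],0.2],[[0,0,0.44],[0,0,0],0.2],[[0,0,0.56],[0,0,0],0.2],[[0,0,0.68],[0,0,0],0.2],[[0,0,0.8],[0,0,0],0.2],[[0,0,0.9],[0,0,0],0.2],[[0,0,0.98],[0,0,0],0.2],[[0,0,1],[0,0,0],0.2]]'
python3 -m jog '[[[-0.03,0,0],[0,0,0],0.2],[[-0.06,0,0],[0,0,0],0.2],[[-0.09,0,0],[0,0,0],0.2],[[-0.12,0,0],[0,0,0],0.2],[[-0.15,0,0],[0,0,0],0.2],[[-0.18,0,0],[0,0,0],0.2],[[-0.21,0,0],[0,0,0],0.2],[[-0.24,0,0],[0,0,0],0.2],[[-0.27,0,0],[0,0,0],0.2],[[-0.3,0,0],[0,0,0],0.2]]'
python3 -c "
from h import *
go((-39,0,46))
cv2.imwrite('pics/s5.png',cv2.resize(optics.capture('side')[150:285,240:360],None,fx=4,fy=4))"
```

```text
time: 12.02
eef_pos: [686.3, -75.4, 43.9]
tool_rot: [-3.123, 0.339, 0.007]
wrist_force: [-0.3, -0.1, -0.4]
width: 0.601
grip_force: 0.0
time: 12.85
eef_pos: [643.3, -66.3, 47.0]
tool_rot: [-3.123, 0.34, 0.002]
wrist_force: [0.2, -0.9, -0.6]
width: 0.603
grip_force: 0.4
stand-frame TCP [53.9  0.3 47. ] t 12.85 F [ 0.2 -0.9 -0.6] w 0.6
turn [-0.      0.0004  0.0001]
(-39, 0, 46) world [553. -47.  46.] shift [-0.619  0.002  0.007]
```

View pics/s5.png

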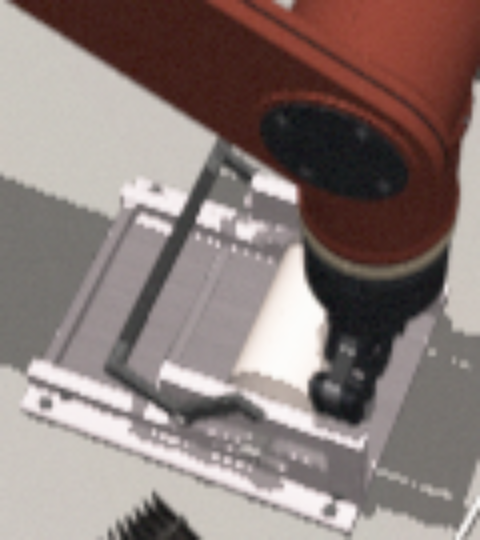

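The roller is sliding forward: its near edge has moved from about (290,390) to (240,370). The lever is still open. I'll keep going and slow down at the end.

```bash
python3 -m jog '[[[-0.03,0,0],[0,0,0],0.2],[[-0.06,0,0],[0,0,0],0.2],[[-0.09,0,0],[0,0,0],0.2],[[-0.12,0,0],[0,0,0],0.2],[[-0.15,0,0],[0,0,0],0.2],[[-0.18,0,0],[0,0,0],0.2],[[-0.21,0,0],[0,0,0],0.2],[[-0.24,0,0],[0,0,0],0.2],[[-0.27,0,0],[0,0,0],0.2],[[-0.29,0,0],[0,0,0],0.2]]'
python3 -m jog '[[[-0.02,0,0],[0,0,0],0.2],[[-0.04,0,0],[0,0,0],0.2],[[-0.06,0,0],[0,0,0],0.2],[[-0.08,0,0],[0,0,0],0.2],[[-0.1,0,0],[0,0,0],0.2],[[-0.12,0,0],[0,0,0],0.2],[[-0.14,0,0],[0,0,0],0.2],[[-0.16,0,0],[0,0,0],0.2],[[-0.18,0,0],[0,0,0],0.2],[[-0.2,0,0],[0,0,0],0.2]]'
python3 -m jog '[[[-0.015,0,0],[0,0,0],0.2],[[-0.03,0,0],[0,0,0],0.2],[[-0.045,0,0],[0,0,0],0.2],[[-0.06,0,0],[0,0,0],0.2],[[-0.075,0,0],[0,0,0],0.2],[[-0.09,0,0],[0,0,0],0.2],[[-0.1,0,0],[0,0,0],0.2],[[-0.11,0,0],[0,0,0],0.2],[[-0.12,0,0],[0,0,0],0.2],[[-0.12,0,0],[0,0,0],0.2]]'
python3 -c "
from h import *
go((-39,0,46))
cv2.imwrite('pics/s6.png',cv2.resize(optics.capture('side')[150:285,240:360],None,fx=4,fy=4))"
```

```text
time: 13.73
eef_pos: [601.2, -57.1, 47.3]
tool_rot: [-3.123, 0.34, 0.0]
wrist_force: [2.1, 0.6, 0.3]
width: 0.6
grip_force: 0.4
time: 14.57
eef_pos: [571.8, -50.6, 47.3]
tool_rot: [-3.123, 0.34, 0.001]
wrist_force: [-0.4, -0.3, -1.1]
width: 0.598
grip_force: 0.0
time: 15.4
eef_pos: [554.6, -46.8, 47.2]
tool_rot: [-3.123, 0.34, 0.0]
wrist_force: [0.1, 0.2, 0.5]
width: 0.601
grip_force: 0.0
stand-frame TCP [-36.9   0.2  47.2] t 15.4 F [0.1 0.2 0.5] w 0.6
turn [-0.      0.0001  0.0001]
(-39, 0, 46) world [553. -47.  46.] shift [-0.014  0.002  0.008]
```

View pics/s6.png

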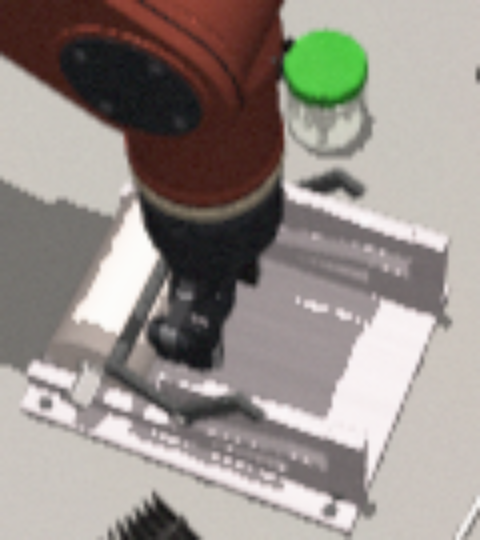

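The roller is in front of the tie bar, in the trough (centre about (95,290)). I'll retract backwards and up, then check by measurement, since my picture views are used up.

```bash
python3 -m jog '[[[0.05,0,0],[0,0,0],0.2],[[0.15,0,0],[0,0,0],0.2],[[0.28,0,0],[0,0,0],0.2],[[0.4,0,0],[0,0,0],0.2],[[0.5,0,0],[0,0,0],0.2],[[0.6,0,0],[0,0,0],0.2],[[0.7,0,-0.1],[0,0,0],0.2],[[0.8,0,-0.25],[0,0,0],0.2],[[0.8,0,-0.45],[0,0,0],0.2],[[0.8,0,-0.7],[0,0,0],0.2]]'
python3 -m jog '[[[0.1,0,-0.2],[0,0,0],0.2],[[0.3,0,-0.4],[0,0,0],0.2],[[0.5,0,-0.6],[0,0,0],0.2],[[0.7,0,-0.7],[0,0,0],0.2],[[0.8,0,-0.8],[0,0,0],0.2],[[0.8,0,-0.8],[0,0,0],0.2],[[0.8,0,-0.8],[0,0,0],0.2],[[0.8,0,-0.8],[0,0,0],0.2],[[0.8,0,-0.8],[0,0,0],0.2],[[0.8,0,-0.8],[0,0,0],0.2]]'
python3 - <<'E'
from h import *
from itertools import product
go()
for n in('side','top'):
    im=optics.capture(n);cv2.imwrite(f'pics/{n}7.png',im);c=cam(n)
    g=cv2.cvtColor(im,cv2.COLOR_BGR2HSV)
    # rectified plan view in the stand frame at z=40 (x down rows, 1 mm/px)
    q=np.array([(-140,90,40),(-140,-90,40),(80,-90,40),(80,90,40)],float)
    H=cv2.getPerspectiveTransform(proj(c,q@RS.T+O).astype(np.float32),np.float32([[0,220],[180,220],[180,0],[0,0]]))
    w=cv2.warpPerspective(cv2.cvtColor(im,cv2.COLOR_BGR2Lab),H,(180,220))
    for y in(-40,0,40):
        print(n,y,[(80-r,int(w[r,90-y,0]),int(w[r,90-y,2])) for r in range(110,220,6)])
E
```

```text
time: 16.28
eef_pos: [671.6, -72.8, 150.5]
tool_rot: [-3.123, 0.34, 0.007]
wrist_force: [0.3, -0.3, 0.2]
width: 0.601
grip_force: 0.0
time: 17.12
eef_pos: [788.0, -98.1, 270.7]
tool_rot: [-3.123, 0.34, 0.004]
wrist_force: [-0.1, -0.3, 0.3]
width: 0.6
grip_force: 0.0
stand-frame TCP [202.1   0.4 270.7] t 17.12 F [-0.1 -0.3  0.3] w 0.6
turn [-0.      0.0009  0.0001]
side -40 [(-30, 231, 128), (-36, 226, 128), (-42, 224, 129), (-48, 225, 128), (-54, 227, 128), (-60, 172, 130), (-66, 140, 132), (-72, 162, 133), (-78, 164, 132), (-84, 114, 129), (-90, 148, 131), (-96, 191, 133), (-102, 190, 133), (-108, 187, 133), (-114, 182, 134), (-120, 168, 133), (-126, 136, 131), (-132, 130, 131), (-138, 130, 130)]
side 0 [(-30, 166, 128), (-36, 167, 128), (-42, 164, 128), (-48, 162, 128), (-54, 171, 128), (-60, 163, 129), (-66, 143, 133), (-72, 165, 132), (-78, 157, 132), (-84, 73, 129), (-90, 145, 132), (-96, 193, 133), (-102, 191, 134), (-108, 187, 133), (-114, 178, 133), (-120, 164, 133), (-126, 129, 131), (-132, 128, 132), (-138, 130, 130)]
side 40 [(-30, 163, 128), (-36, 164, 128), (-42, 164, 12
[... 595 characters left out ...]
, 144), (-138, 108, 144)]
top 0 [(-30, 106, 145), (-36, 106, 145), (-42, 106, 145), (-48, 107, 146), (-54, 106, 146), (-60, 106, 146), (-66, 107, 145), (-72, 108, 145), (-78, 107, 145), (-84, 107, 145), (-90, 108, 145), (-96, 108, 145), (-102, 110, 146), (-108, 111, 145), (-114, 109, 145), (-120, 109, 145), (-126, 108, 145), (-132, 109, 144), (-138, 108, 144)]
top 40 [(-30, 108, 145), (-36, 107, 146), (-42, 108, 145), (-48, 105, 146), (-54, 107, 146), (-60, 107, 146), (-66, 107, 145), (-72, 107, 145), (-78, 108, 146), (-84, 106, 145), (-90, 107, 145), (-96, 108, 145), (-102, 106, 145), (-108, 108, 145), (-114, 107, 146), (-120, 107, 145), (-126, 108, 145), (-132, 109, 145), (-138, 109, 145)]
```

Run:
```python
from h import *
im=optics.capture('side');c=cam('side')
print('diff',np.abs(im.astype(int)-cv2.imread('pics/side7.png'))[150:285,240:360].max())
L=cv2.cvtColor(im,cv2.COLOR_BGR2Lab)
def s(p):
    u,v=proj(c,RS@np.array(p,float)+O)[0].round().astype(int); return int(L[v,u,0]),int(L[v,u,2])
# along the roller's ridge as seen (centre -94, z 70) in y
for x,z in((-94,70),(-80,66)): print(x,[(y,)+s((x,y,z)) for y in list(range(-84,-38,4))+list(range(40,86,4))])
# tie bar rows: darkest u around expected for lever angles
for y in(-40,0,40):
    for a in(.5,.6,.7,.75,.8,.85,.9,.95,1.0): print(a,s((-30-50*np.sin(a),y,62+50*np.cos(a)))[0],end='; ')
    print()
```

```text
diff 68
-94 [(-84, 240, 128), (-80, 206, 130), (-76, 156, 131), (-72, 139, 131), (-68, 147, 131), (-64, 140, 132), (-60, 150, 132), (-56, 179, 132), (-52, 189, 134), (-48, 193, 135), (-44, 192, 133), (-40, 190, 134), (40, 187, 133), (44, 188, 134), (48, 201, 134), (52, 226, 130), (56, 207, 131), (60, 212, 132), (64, 213, 131), (68, 214, 132), (72, 212, 131), (76, 212, 132), (80, 210, 131), (84, 213, 132)]
-80 [(-84, 152, 129), (-80, 164, 128), (-76, 157, 131), (-72, 136, 130), (-68, 110, 130), (-64, 99, 127), (-60, 122, 128), (-56, 109, 129), (-52, 126, 129), (-48, 127, 128), (-44, 102, 128), (-40, 80, 129), (40, 75, 127), (44, 74, 128), (48, 89, 133), (52, 74, 129), (56, 159, 130), (60, 100, 129), (64, 77, 129), (68, 152, 130), (72, 97, 129), (76, 75, 127), (80, 163, 131), (84, 126, 131)]
0.5 163; 0.6 173; 0.7 148; 0.75 69; 0.8 69; 0.85 77; 0.9 74; 0.95 74; 1.0 75; 
0.5 170; 0.6 174; 0.7 90; 0.75 69; 0.8 69; 0.85 77; 0.9 76; 0.95 76; 1.0 76; 
0.5 131; 0.6 128; 0.7 98; 0.75 71; 0.8 71; 0.85 72; 0.9 76; 0.95 72; 1.0 74;
```

```bash
python3 -m jog '[[[0,0,0],[0,0,0],0.2],[[0,0,0],[0,0,0],0.2],[[0,0,0],[0,0,0],0.2],[[0,0,0],[0,0,0],0.2],[[0,0,0],[0,0,0],0.2],[[0,0,0],[0,0,0],0.2],[[0,0,0],[0,0,0],0.2],[[0,0,0],[0,0,0],0.2],[[0,0,0],[0,0,0],0.2],[[0,0,0],[0,0,0],0.2]]' | tail -3
python3 - <<'E'
from h import *
c=cam('side');ims=[optics.capture('side')]
for _ in range(5): im=optics.capture('side')
for im in (cv2.imread('pics/side7.png'),ims[0],im):
    L=cv2.cvtColor(im,cv2.COLOR_BGR2Lab)
    q=proj(c,np.array([(x,0,40) for x in range(-130,-55,3)])@RS.T+O).round().astype(int)
    print([int(L[v,u,0]) for u,v in q])
E
```

```text
wrist_force: [0.1, 0.3, 0.2]
width: 0.6
grip_force: 0.0
[130, 124, 146, 161, 168, 172, 183, 187, 190, 191, 191, 190, 192, 141, 75, 73, 68, 93, 172, 165, 160, 146, 137, 164, 162]
[127, 127, 148, 158, 167, 171, 182, 184, 189, 189, 192, 192, 192, 140, 74, 75, 73, 91, 172, 166, 160, 148, 136, 163, 160]
[131, 128, 147, 159, 173, 173, 182, 185, 189, 188, 191, 190, 192, 140, 75, 76, 77, 94, 172, 166, 160, 149, 135, 163, 159]
```

The roller is still, in the trough and parallel to the stand's y. The lever is open and the robot is clear, so I'm handing in.

```bash
python3 -c "
from station import ctrl
print(ctrl.finish_job())"
```

```text
the job is handed in; nothing more can be done
None
```

The job is handed in, with no verdict shown: by my camera measurements the lever stands open at about 0.9 rad, the roller lies still in the trough near x -94 mm and y -3 mm, and the arm was kept clear of the jar, heat sink and screwdriver, though I did not re-measure them at the end.

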